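# Lock a reagent bottle in the cam vice

## Task

Clamp the screw-cap reagent bottle in the bench's cam vice so that its stuck cap can be undone later: stand it upright on the vice's base between the open jaws and let go, then crank the camshaft until the follower rests on the flat dwell of the cam's nose and let go of the crank. The bottle must stay squeezed at full grip, upright in the fixed V jaw; a crank left on the cam's flank springs back and one turned past the dwell snaps open. Leave the two dropper bottles and the small beaker where they stand.

Things in the scene. Friction and masses are not known exactly. Their poses are not given: they have to be found in the camera images.
- bottle: Glass reagent bottle with a wide screw cap (stuck tight, does not turn), 131 mm tall, about 0.3 kg. Body: a cylinder of 64 mm diameter up to 82 mm, then a neck of 38 mm, then the cap. Origin: centre of its underside; z up along its axis. Starts standing on the table.
- bottle_cap (a point): Centre of the bottle's screw cap, 118.5 mm above its underside; the cap is 48 mm in diameter and reaches from 107 to 130 mm above the underside. A good place to grip from above, clear of the vice jaws. Axes as the bottle's.
- vice: Cam vice fixed to the table: grey base plate 10 mm thick, from x = -55 to 235 mm, y = +-55 mm in its own frame. Origin on the table under the upright camshaft; x is the push direction, from the camshaft to the fixed V jaw; z up. Rod guide at x = 70 to 96 mm, 62 mm high. The rubber-lined V jaw, 72 mm high, stands beyond the bottle seat and opens towards -x.
- cam (a point): Centre of the steel plate cam on the camshaft, 45 mm above the table (axes as the vice's). Outline: low dwell of 22 mm radius over 148 degrees, a flank of 86 degrees on each side, and a nose with a flat (concentric) dwell of 40 mm radius over 40 degrees. It pushes the follower's roller, on its +x side, out by 18 mm. At the start the roller is on the low dwell: jaw fully back.
- crank_axis (a point): Point on the camshaft's axis, 95 mm above the table (axes as the vice's). The shaft turns either way without stops; both ways work. The crank is clamped on it at an arbitrary angle to the cam that differs every time, so the crank's angle does not tell where the dwell is. From the start the middle of the nose dwell is 130 to 225 degrees of turning away.
- handle (a point): Middle of the upright crank handle: sleeve 18 mm in diameter, 72.5 to 117.5 mm above the table, spinning freely on its pin 60 mm from the shaft's axis; arm below it up to 72 mm. Grip it from above. With the bottle in, the force along its path is about 1 N on the low dwell, climbs to 5 to 7 N on the flank, falls to 1 or 2 N on the nose dwell (42 mm of handle path), then reverses.
- bottle_seat (a point): Where the centre of the bottle's underside is once clamped in the V jaw: on top of the base plate, 10 mm above the table, 181 mm from the camshaft along the vice's x (axes as the vice's). With the jaw fully back the bottle has 11 mm of play towards -x: set it down about 5 mm to the -x side of this point and the jaw slides it home.
- jaw: Moving jaw, a rubber-faced plate 46 mm wide, 18 to 62 mm above the table. Origin: middle of its face, 138 mm from the camshaft at the start; axes as the vice's. It sits on a spring in the follower (4 N preload, 2.5 N/mm): the first 11 mm of stroke bring it to the seated bottle, where it stops; the last 7 mm only compress the spring, to about 18 to 21 N on the dwell.
- dropper_a: Bystander: small dropper bottle, 33 mm in diameter, 94 mm tall. Origin: centre of its underside.
- dropper_b: Bystander: small dropper bottle, 33 mm in diameter, 98 mm tall. Origin: centre of its underside.
- small_beaker: Bystander: glass beaker, 75 mm across, 82 mm tall. Origin: centre of its underside.
Mind the look-alikes: they are no part of the job. What is shaped like the bottle but orange or purple is not meant.

How it is judged:
By the outcome, as a careful person would: the job done as asked, in the order asked, and still so for the second after the job is handed in, with the robot touching nothing.
It also fails if it takes over 61 s, if anything falls off the work surface, if the arm or the gripper's body presses on something with over 40 N, if the wrist force passes 120 N, or if a joint passes its speed limit or range.

## Robot

A 6-joint arm with a two-finger parallel gripper is mounted at the origin on a cart in front of the work surface, level with it; the furniture and walls round the work are solid. World frame = base frame: x ahead of the robot, y to its left, z up, the work surface at z = 0. Lengths are in m, angles in rad, forces in N, time in s.
With the tool pointing down it reaches from about 0.35 to 0.925 m from the base axis. Payload 6.4 kg.
Tool frame: the origin (TCP) lies midway between the tips of the shut fingers; the grasp point (between the pads) lies 19 mm behind it; z points along the fingers, y is the line along which they close (so a half turn about z gives the same grasp; the last joint's range is limited). The gripper opens to 85 mm and grips with 20 to 120 N. Pads are 22 mm wide; open, the fingers measure 114 mm over their backs; the gripper's body (76 mm by 85 mm) begins 54 mm behind the grasp point. The pads swing forward as they close: fully open they stand 13 mm farther back than shut.
Start: joints at [-1.364, 0.245, 1.558, -0, 1.339, -0.174], TCP at [0.242, -0.603, 0.231] pointing down, gripper open.
Joint ranges: [-3.13, 3.13], [-1.02, 2.26], [0.13, 2.54], [-0.95, 4.09], [0.21, 2.88], [-2.74, 2.74]. Speed limits (rad/s): [2.57, 2.57, 3.14, 3.14, 3.14, 3.14].

## Interface

Orientations are given as a unit quaternion [x, y, z, w].
In Python, from plant import arm gives the robot as it stands. The module is installed in compiled form; this text tells all that it offers.
- The arm moves only by the tool send_rows, never from a script. Its argument "rows" is a list of rows, each a list of 4 numbers: the shift along the world's x, y, z in cm, then the turn about the world's z in rad. A call has 1 to 5 rows; each row is the pose to reach, as a shift and turn from the pose commanded when the call began; what a row does not reach only later rows make up. A row lasts 1/12 s, in which the tool goes at most 41.7 mm and 7.16 degrees, less where a joint would pass 70% of its speed; a pose out of reach is approached as far as the arm can. A call with a gripper value outside its range is refused whole. "gripper" is the opening, from -1 (shut) to 1 (fully open), so that 0 is half open, set as the call begins (left out, the last holds). The fingers move at their own pace and stop on an object; the grip force is fixed at half the most. Time passes only in rows, so rows that repeat a pose let the fingers close. It gives the time, the measured TCP pose, the force, the opening and the grip force at its end, in the units of the state.
- arm.sense(): the state, without advancing time (a new reading comes with each control period).
- arm.camera(name): name is "side" or "top"; returns a dict with "color" (420x560x3 uint8, red, green, blue), "z_map" (420x560 float32, m along the optical axis (not along the pixel's ray), 0 where there is no reading), "camera_matrix" (3x3 intrinsics, pixels), "eye" and "attitude" of the camera in the world. Camera axes: x right, y down, z forward; pixel columns grow to the right and rows downward; lengths in m; the calibration is good to about 2 mm. A picture is of the moment at which its call begins.
- arm.sign_off(): hands the job in; it is judged then, once.
Trained networks look in a picture, given as the dict that the camera call returned (one of the last four; its "shot" number tells which), for a name from the list of things; names that differ only in an ending like _2 or _b are one class to them, and where a whole thing is asked for, a point or a joint stands for the part that bears it (a point fixed in the world has none). Each returns a list of dicts, best first, with "p" (0 to 1); they miss things now and then, are a little off and sometimes report something else, mostly with a low value. They report only what shows in the picture. A call takes as long as a camera call. They do not tell look-alikes from the thing itself.
- arm.boxes_of(picture, name): "at" ([x, y, z] in m, in world coordinates, good to about 4 mm: the middle of the surface that is visible of it).
- arm.outline_of(picture, name): "mask" (420x560 bool, what is visible of it).
- arm.landmark_of(picture, name): "at" ([x, y, z] in m, in world coordinates, good to about 4 mm: a listed point, or the origin of a listed thing).
The state is a dict: "clock": time; "qpos": joint angles; "qvel": joint speeds; "effort": joint torques, N m; "position": TCP position; "ee_rot": TCP orientation; "force": force on the tool from outside, world axes, zero at the start; "wrist_torque": the same for the moment, N m; "width": opening from 0.0 (shut) to 1.0 (fully open); "grasp_force": force on a finger pad.
Only numpy, scipy, OpenCV 4.12 (cv2) and the standard library are available. Lean on these libraries where they do the work, as an engineer would, in place of code of your own. Each camera call takes 0.05 s, during which the arm holds its last target. There are 200 camera calls.

## Working session

There is one attempt and no reset: what is moved stays moved. The work goes in short steps, Python scripts to look and compute and a tool call to move; the robot and the scene stay as the last step left them, time stands still between calls to the robot, and variables do not carry over. Pictures are saved under pics/ and viewed, at most 10 in all, crops included, and the job is handed in when it is done.

Besides the shell and the picture viewer there is one more tool, called after "Emit:" as a command line: name --pt "numbers of a row" for each row, then --argument value for the rest. send_rows: Moves the arm, as the interface text tells. Its arguments: {"type":"object","properties":{"rows":{"type":"array","items":{"type":"array","items":{"type":"number"}}},"gripper":{"type":"number"}},"required":["rows"]}

```bash
mkdir -p pics; cat > h.py <<'E'
import numpy as np, cv2
from plant import arm
def save(c,n): cv2.imwrite('pics/'+n,c['color'][:,:,::-1])
def px(c,p):
    R=np.array(c['attitude']); 
    if R.size==4:
        from scipy.spatial.transform import Rotation as Ro; R=Ro.from_quat(R).as_matrix()
    v=c['camera_matrix']@(R.T@(np.array(p)-c['eye'])); return (v[:2]/v[2]).round()
def world(c,u,v):
    R=np.array(c['attitude'])
    if R.size==4:
        from scipy.spatial.transform import Rotation as Ro; R=Ro.from_quat(R).as_matrix()
    z=c['z_map'][v,u]; return np.array(c['eye'])+R@(np.linalg.inv(c['camera_matrix'])@np.array([u,v,1])*z)
E
python3 - <<'E'
from h import *
ims=[]
for n in ('side','top'):
    c=arm.camera(n); ims.append(c['color']); print(n,c['eye'],c['attitude'])
    for k in ['bottle','bottle_cap','vice','cam','crank_axis','handle','bottle_seat','jaw','dropper_a','small_beaker']:
        for d in arm.landmark_of(c,k)[:4]: print(k,round(d['p'],2),np.round(d['at'],3),px(c,d['at']))
    save(c,n+'0.png')
s=arm.sense();print(s['position'],s['ee_rot'],s['width'],s['clock'])
E
```

```text
side [0.28922215 0.85644983 0.62328589] [-0.12227768  0.84597075 -0.51300941  0.07875922]
bottle 0.89 [ 0.379 -0.219  0.004] [365. 233.]
bottle 0.87 [ 0.594 -0.276  0.003] [296. 214.]
bottle 0.85 [ 0.689 -0.418 -0.004] [280. 193.]
bottle 0.84 [ 0.464 -0.262  0.004] [338. 222.]
bottle_cap 0.93 [ 0.591 -0.276  0.121] [297. 178.]
bottle_cap 0.85 [ 0.687 -0.419  0.118] [280. 159.]
bottle_cap 0.77 [ 0.636 -0.516  0.121] [303. 150.]
bottle_cap 0.57 [ 0.471 -0.258  0.119] [337. 186.]
vice 0.96 [0.527 0.128 0.004] [277. 301.]
cam 0.91 [0.524 0.134 0.044] [277. 288.]
cam 0.69 [ 0.738 -0.277  0.005] [251. 208.]
crank_axis 0.65 [0.522 0.129 0.099] [278. 266.]
handle 0.69 [0.545 0.189 0.098] [258. 281.]
bottle_seat 0.68 [0.346 0.11  0.007] [361. 310.]
jaw 0.69 [0.548 0.186 0.095] [257. 281.]
jaw 0.48 [0.386 0.115 0.037] [343. 296.]
dropper_a 0.85 [ 0.77   0.195 -0.   ] [162. 302.]
dropper_a 0.54 [0.762 0.001 0.002] [204. 255.]
dropper_a 0.22 [0.387 0.112 0.039] [342. 295.]
small_beaker 0.69 [ 0.742 -0.278  0.004] [250. 207.]
top [ 0.51657991 -0.17062792  1.53937172] [ 0.70911378 -0.70459638  0.0
[... 377 characters left out ...]
 [ 0.59  -0.279  0.116] [325. 210.]
vice 0.87 [0.524 0.129 0.001] [189. 233.]
vice 0.47 [ 0.762  0.004 -0.003] [231. 156.]
cam 0.78 [0.525 0.133 0.043] [185. 233.]
cam 0.5 [0.549 0.186 0.099] [163. 224.]
cam 0.37 [ 0.526  0.132 -0.001] [188. 232.]
crank_axis 0.77 [0.524 0.134 0.095] [181. 233.]
handle 0.42 [0.549 0.186 0.099] [163. 224.]
jaw 0.62 [ 0.593 -0.278 -0.004] [322. 212.]
jaw 0.43 [0.387 0.116 0.038] [190. 279.]
dropper_a 0.56 [0.771 0.194 0.002] [169. 153.]
dropper_a 0.45 [ 0.761  0.006 -0.005] [230. 157.]
small_beaker 0.98 [ 0.742 -0.276  0.001] [322. 163.]
[ 0.24157507 -0.60343528  0.23128597] [ 9.81930707e-01  1.89240815e-01  7.16484958e-06 -8.55347911e-06] 1.000891451650519 1.1
```

```bash
python3 - <<'E'
import cv2
a=cv2.imread('pics/side0.png')[130:330,120:400];b=cv2.imread('pics/top0.png')[130:320,130:440]
cv2.imwrite('pics/side0c.png',cv2.resize(a,(800,571),interpolation=cv2.INTER_CUBIC));cv2.imwrite('pics/top0c.png',cv2.resize(b,(800,490),interpolation=cv2.INTER_CUBIC))
E
```

```text
(no output)
```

View pics/side0c.png

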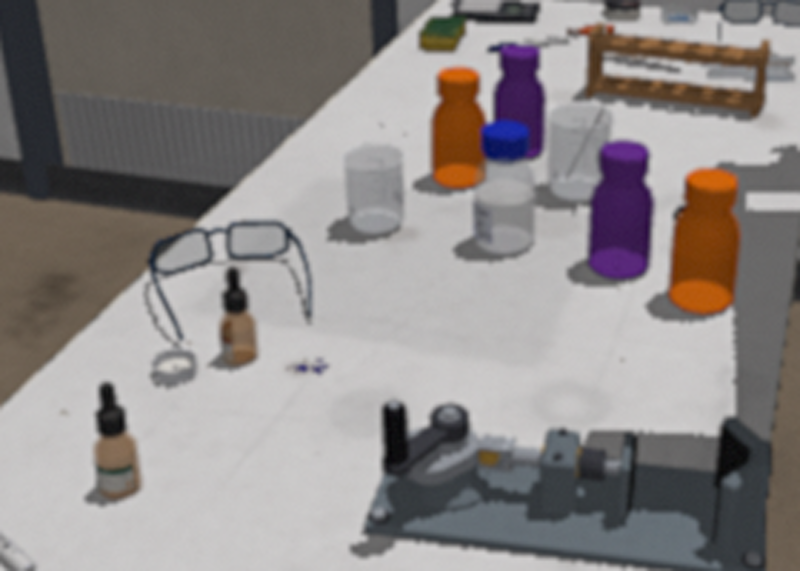

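View pics/top0c.png

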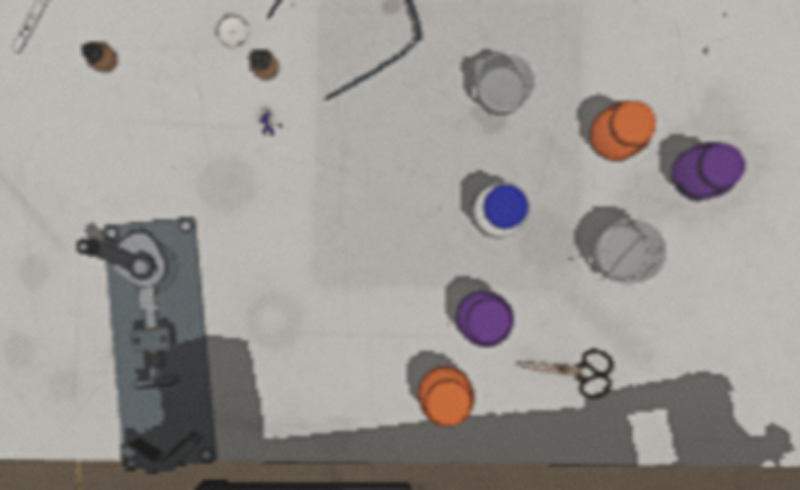

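The bottle is the clear one with the blue cap: side px (297,178), top px (325,210). The look-alikes are orange at side (280,159) and (365,233), and purple at (303,150) and (338,186). Both enlarged crops confirm this. Next I refine the vice frame, cap and handle.

```bash
cat >> h.py <<'E'
def cloud(c):
    R=np.array(c['attitude'])
    if R.size==4:
        from scipy.spatial.transform import Rotation as Ro; R=Ro.from_quat(R).as_matrix()
    v,u=np.mgrid[0:420,0:560]; z=c['z_map']
    P=np.stack([u,v,np.ones_like(u)],-1)*z[...,None]@np.linalg.inv(c['camera_matrix']).T
    P=P@R.T+np.array(c['eye']); P[z==0]=np.nan; return P
E
python3 - <<'E'
from h import *
c=arm.camera('top'); P=cloud(c)
m=arm.outline_of(c,'vice'); print(len(m)); m=m[0]['mask']
q=P[m]; print(np.nanmin(q,0),np.nanmax(q,0))
# full-resolution rect of vice footprint (low points)
lo=q[(q[:,2]<0.02)&(q[:,2]>0.004)]
r=cv2.minAreaRect(lo[:,:2].astype(np.float32)*1000); print('rect',r,cv2.boxPoints(r).round(1).tolist())
T=P[...,2]
def blob(cx,cy,rad,z0,z1):
    s=(np.hypot(P[...,0]-cx,P[...,1]-cy)<rad)&(T>z0)&(T<z1); a=P[s]; return len(a),np.median(a,0).round(4),((a.min(0)+a.max(0))/2).round(4),np.ptp(a,axis=0).round(3)
print('cap',blob(.592,-.277,.05,.122,.14)); print('handle',blob(.547,.187,.03,.105,.13)); print('shaft',blob(.524,.131,.03,.085,.13))
col=c['color'].astype(int); b=(col[...,2]-col[...,0]>60)&(np.hypot(P[...,0]-.592,P[...,1]+.277)<.06);print('blue',np.nanmedian(P[b&(T>.12)],0))
c=arm.camera('side');P=cloud(c);T=P[...,2]
print('handle',blob(.547,.187,.03,.09,.13)); print('shaft',blob(.524,.131,.03,.085,.13));print('cap',blob(.592,-.277,.05,.107,.14))
E
```

```text
2
[ 0.28519686  0.05109857 -0.00563034] [0.58332141 0.19296675 0.12393062]
rect ((433.7929992675781, 120.47065734863281), (289.473876953125, 110.56881713867188), 6.076843738555908) [[284.0, 160.10000610351562], [295.70001220703125, 50.20000076293945], [583.5999755859375, 80.80000305175781], [571.9000244140625, 190.8000030517578]]
cap (237, array([ 0.591 , -0.2771,  0.1303]), array([ 0.5911, -0.2771,  0.1306]), array([0.045, 0.045, 0.014]))
handle (34, array([0.5448, 0.1851, 0.1152]), array([0.5449, 0.186 , 0.1159]), array([0.014, 0.017, 0.016]))
shaft (1, array([0.5241, 0.1245, 0.0859]), array([0.5241, 0.1245, 0.0859]), array([0., 0., 0.]))
blue [ 0.59108192 -0.27956612  0.1304143 ]
handle (129, array([0.5449, 0.1936, 0.1084]), array([0.5469, 0.1896, 0.1045]), array([0.019, 0.019, 0.028]))
  return _methods._mean(a, axis=axis, dtype=dtype,
  ret = um.true_divide(
Traceback (most recent call last):
ValueError: zero-size array to reduction operation minimum which has no identity
```

Emit:
send_rows --pt "2.9 2.7 0 0" --pt "5.8 5.4 0 0" --pt "8.7 8.1 0 0" --pt "11.6 10.8 0 0" --pt "14.5 13.5 0 0" --gripper 1

```text
clock: 1.67
position: [0.3876, -0.4671, 0.2314]
ee_rot: [0.982, 0.189, 0.0, 0.0]
force: [0.3, 0.2, 1.2]
width: 0.996
grasp_force: 0.0
```

Emit:
send_rows --pt "2.9 2.7 0 0" --pt "5.8 5.4 0 0" --pt "8.7 8.1 0 0" --pt "11.6 10.8 0 0" --pt "14.5 13.5 0 0"

```text
clock: 2.08
position: [0.5328, -0.3319, 0.2315]
ee_rot: [0.982, 0.189, 0.0, 0.0]
force: [0.7, -0.6, -1.0]
width: 1.0
grasp_force: 0.0
```

Emit:
send_rows --pt "2.9 2.7 0 0" --pt "5.9 5.6 0 0" --pt "5.9 5.6 0 0" --pt "5.9 5.6 0 0"

```text
clock: 2.42
position: [0.5918, -0.2756, 0.2312]
ee_rot: [0.982, 0.191, -0.0, 0.0]
force: [-0.5, -0.5, -1.3]
width: 0.997
grasp_force: 0.0
```

Emit:
send_rows --pt "0 -0.1 -3.5 0" --pt "0 -0.1 -7 0" --pt "0 -0.1 -10 0" --pt "0 -0.1 -12.2 0" --pt "0 -0.1 -13.4 0"

```text
clock: 2.83
position: [0.5879, -0.2785, 0.0934]
ee_rot: [0.982, 0.188, -0.002, -0.002]
force: [0.2, 0.6, -0.6]
width: 0.999
grasp_force: 0.0
```

Emit:
send_rows --pt "0 0 0 0" --pt "0 0 0 0" --pt "0 0 0 0" --pt "0 0 0 0" --pt "0 0 0 0" --gripper -0.3

```text
clock: 3.25
position: [0.592, -0.2794, 0.1001]
ee_rot: [0.982, 0.189, 0.002, 0.002]
force: [-0.5, 1.1, 4.8]
width: 0.54
grasp_force: 62.4
```

```bash
python3 - <<'E'
from h import *
c=arm.camera('side');save(c,'g.png');P=cloud(c);s=arm.sense();print(s['width'],s['grasp_force'],s['position'])
cv2.imwrite('pics/gc.png',cv2.resize(c['color'][120:240,230:370,::-1],(700,600)))
E
```

```text
0.5419906481314151 62.48293525481131 [ 0.59199409 -0.27932903  0.10006181]
```

View pics/gc.png

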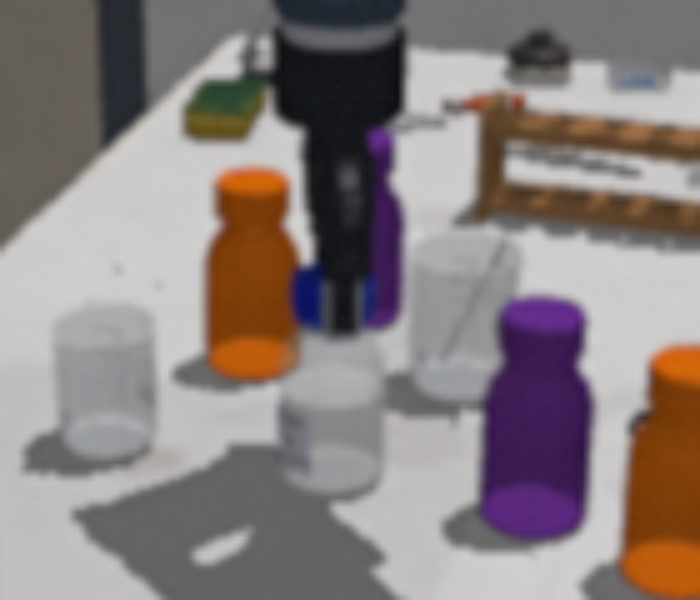

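Emit:
send_rows --pt "0 0 1 0" --pt "0 0 3 0" --pt "0 0 6 0" --pt "0 0 9.5 0" --pt "-0.7 1.2 12 0"

```text
clock: 3.72
position: [0.5844, -0.2681, 0.2206]
ee_rot: [0.982, 0.189, 0.001, 0.002]
force: [1.0, 0.2, -1.8]
width: 0.543
grasp_force: 62.4
```

Emit:
send_rows --pt "-1.7 2.7 1 0" --pt "-3.4 5.4 1 0" --pt "-5.1 8.1 1 0" --pt "-6.8 10.8 1 0" --pt "-8.5 13.5 1 0"

```text
clock: 4.13
position: [0.4972, -0.1301, 0.2273]
ee_rot: [0.982, 0.189, -0.0, -0.0]
force: [0.3, 0.2, -3.2]
width: 0.543
grasp_force: 62.5
```

Emit:
send_rows --pt "-1.7 2.7 0 0" --pt "-3.4 5.4 0 0" --pt "-5.1 8.1 0 0" --pt "-6.8 10.8 0 0" --pt "-8.5 13.5 0 0"

```text
clock: 4.55
position: [0.4122, 0.0047, 0.2273]
ee_rot: [0.982, 0.189, -0.0, -0.0]
force: [0.2, 1.4, -2.4]
width: 0.542
grasp_force: 62.5
```

Emit:
send_rows --pt "-1.7 2.7 0 0" --pt "-3.4 5.4 0 0" --pt "-5.1 8.1 0 0" --pt "-6.2 10 0 0" --pt "-6.7 10.7 0 0"

```text
clock: 4.97
position: [0.3448, 0.1124, 0.2272]
ee_rot: [0.982, 0.191, 0.0, -0.0]
force: [-0.9, -0.2, -3.2]
width: 0.542
grasp_force: 62.7
```

```bash
python3 - <<'E'
from h import *
c=arm.camera('side');P=cloud(c);s=arm.sense();print(s['width'],s['grasp_force'],s['position'],s['force'],s['qpos'])
for k in ('bottle','bottle_cap','bottle_seat'):
  for d in arm.landmark_of(c,k)[:6]:
    if d['at'][1]>0: print(k,d['p'],d['at'])
cv2.imwrite('pics/ac.png',cv2.resize(c['color'][170:350,230:440,::-1],(700,600)))
E
```

```text
0.5411656143650113 62.68259922031575 [0.3448536  0.11239848 0.22718209] [-0.45512378  0.29402429 -4.07938496] [-1.06228169e-03 -5.11797616e-01  2.24650271e+00  6.56908160e-04
  1.40706482e+00  1.18538056e+00]
bottle 0.92 [0.3475, 0.1156, 0.1313]
bottle_cap 0.56 [0.3488, 0.117, 0.2478]
bottle_seat 0.8 [0.3454, 0.1141, 0.0081]
```

View pics/ac.png

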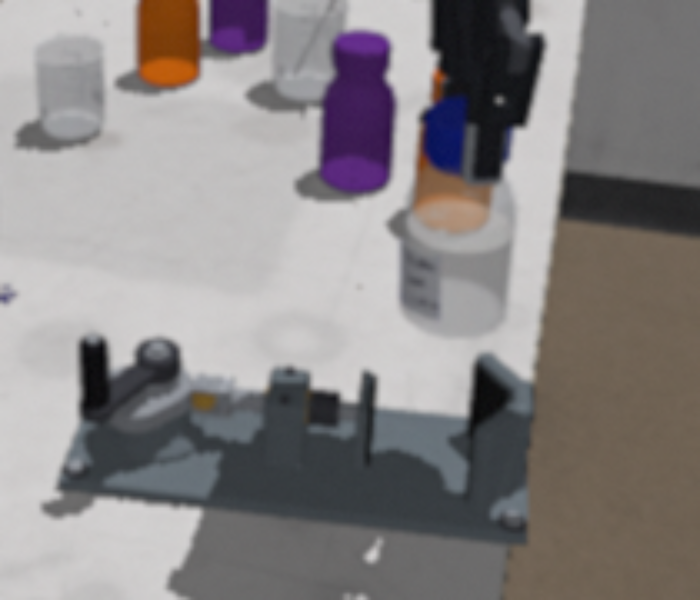

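Emit:
send_rows --pt "0.3 -0.1 0 0" --pt "0.3 -0.1 -2 0" --pt "0.3 -0.1 -4 0" --pt "0.3 -0.1 -5 0" --pt "0.3 -0.1 -5 0"

```text
clock: 5.58
position: [0.3483, 0.1088, 0.1747]
ee_rot: [0.982, 0.188, -0.003, -0.0]
force: [-0.3, 0.7, -3.3]
width: 0.541
grasp_force: 62.7
```

```bash
python3 - <<'E'
from h import *
s=arm.sense();print(s['position'])
for n in('side','top'):
  c=arm.camera(n);P=cloud(c)
  for k in ('bottle','bottle_seat'):
    for d in arm.landmark_of(c,k)[:6]:
      if d['at'][1]>0: print(n,k,d['p'],d['at'])
  # body points of the bottle: z 50-..: fit
  a=P[(abs(P[...,0]-.348)<.06)&(abs(P[...,1]-.112)<.06)&(P[...,2]>.09)&(P[...,2]<.145)]
  print(len(a), a.min(0) if len(a) else '',a.max(0) if len(a) else '')
E
```

```text
[0.34825698 0.10879934 0.17471088]
side bottle 0.91 [0.3496, 0.114, 0.0761]
side bottle_seat 0.74 [0.3464, 0.1134, 0.0089]
748 [0.31843116 0.11079281 0.09000178] [0.38056534 0.14585407 0.14493184]
top bottle 0.64 [0.3514, 0.1107, 0.0763]
top bottle_seat 0.87 [0.3467, 0.1106, 0.004]
top bottle_seat 0.22 [0.5239, 0.1302, 0.0949]
49 [0.32824735 0.08006806 0.09005889] [0.38275767 0.12950421 0.14391422]
```

Emit:
send_rows --pt "0 0.1 -2 0" --pt "0 0.1 -4 0" --pt "0 0.1 -5.4 0" --pt "0 0.1 -5.8 0" --pt "0 0.1 -6 0"

```text
clock: 6.3
position: [0.3494, 0.1106, 0.1171]
ee_rot: [0.982, 0.189, -0.0, -0.0]
force: [1.1, 0.4, -2.2]
width: 0.543
grasp_force: 62.7
```

Emit:
send_rows --pt "0 0 -0.1 0" --pt "0 0 -0.2 0" --pt "0 0 -0.3 0" --pt "0 0 -0.4 0" --pt "0 0 -0.4 0"

```text
clock: 6.72
position: [0.3498, 0.1106, 0.1136]
ee_rot: [0.982, 0.189, 0.0, 0.0]
force: [0.1, -0.5, -1.9]
width: 0.544
grasp_force: 62.7
```

Emit:
send_rows --pt "-0.1 0 -0.1 0" --pt "-0.1 0 -0.2 0" --pt "-0.1 0 -0.3 0" --pt "-0.1 0 -0.3 0"

```text
clock: 7.05
position: [0.3486, 0.1106, 0.1103]
ee_rot: [0.982, 0.189, 0.0, -0.0]
force: [0.6, 0.0, -2.5]
width: 0.539
grasp_force: 62.7
```

Emit:
send_rows --pt "0 0 -0.1 0" --pt "0 0 -0.2 0" --pt "0 0 -0.2 0"

```text
clock: 7.3
position: [0.3498, 0.1109, 0.1103]
ee_rot: [0.982, 0.189, 0.001, -0.0]
force: [-3.6, 2.9, 10.2]
width: 0.538
grasp_force: 64.0
```

Contact with the base: release, and rise.

Emit:
send_rows --pt "0 0 0.1 0" --pt "0 0 0.1 0" --pt "0 0 0.1 0" --pt "0 0 0.1 0" --pt "0 0 0.1 0" --gripper 1

```text
clock: 7.72
position: [0.3485, 0.1105, 0.1092]
ee_rot: [0.982, 0.189, -0.0, -0.0]
force: [0.0, -0.4, -0.1]
width: 0.997
grasp_force: 0.0
```

Emit:
send_rows --pt "0 0 2 0" --pt "0 0 5 0" --pt "0 0 9 0" --pt "0 0 12 0" --pt "0 0 12 0"

```text
clock: 8.13
position: [0.3521, 0.1106, 0.2362]
ee_rot: [0.982, 0.189, 0.006, 0.001]
force: [0.5, -1.1, 0.7]
width: 1.001
grasp_force: 0.0
```

```bash
python3 - <<'E'
from h import *
c=arm.camera('side');P=cloud(c);s=arm.sense();print(s['width'],s['position'],s['qpos'],s['ee_rot'])
for k in ('bottle','bottle_cap','bottle_seat','handle','crank_axis'):
  for d in arm.landmark_of(c,k)[:6]:
    if d['at'][1]>0: print(k,d['p'],d['at'])
cv2.imwrite('pics/pc.png',cv2.resize(c['color'][210:350,230:400,::-1],(728,600),interpolation=cv2.INTER_CUBIC))
E
```

```text
0.9982992834399732 [0.35071094 0.11053282 0.23295153] [-5.86900289e-03 -5.06567632e-01  2.23275952e+00 -4.29361862e-05
  1.40739951e+00  1.18409223e+00] [9.81916789e-01 1.89270743e-01 3.91966007e-03 8.01023128e-04]
bottle 0.65 [0.3524, 0.114, 0.0144]
bottle_cap 0.72 [0.351, 0.1165, 0.1311]
bottle_seat 0.67 [0.3432, 0.1097, 0.0031]
handle 0.76 [0.5443, 0.189, 0.0983]
crank_axis 0.66 [0.5263, 0.1265, 0.0994]
crank_axis 0.55 [0.3526, 0.1152, 0.1314]
```

View pics/pc.png

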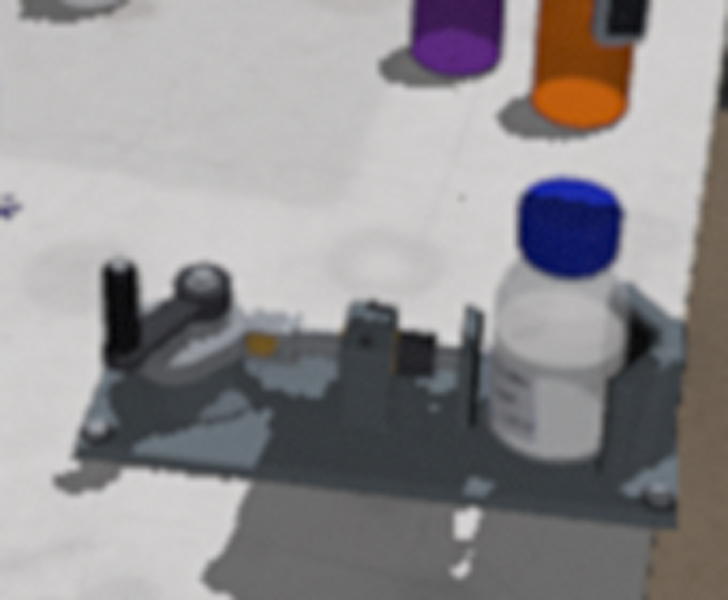

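```bash
python3 - <<'E'
from h import *
for n in('side','top'):
  c=arm.camera(n);P=cloud(c)
  d=P-np.array([.5233,.13,0]); r=np.hypot(d[...,0],d[...,1])
  s=(r<.045)&(P[...,2]>.036)&(P[...,2]<.058)
  ang=np.degrees(np.arctan2(d[s][:,1],d[s][:,0]))%360; rr=r[s]
  print(n,s.sum(),[(a,int(1000*rr[(ang>=a)&(ang<a+15)].max())) for a in range(0,360,15) if ((ang>=a)&(ang<a+15)).any()])
  s=(r>.05)&(r<.075)&(P[...,2]>.09)&(P[...,2]<.13); print('handle',np.median(P[s],0),(P[s].min(0)+P[s].max(0))/2)
E
```

```text
side 387 [(0, 32), (45, 43), (60, 42), (75, 42), (90, 37), (105, 29), (120, 23), (135, 23), (150, 30), (165, 44), (180, 44), (195, 36), (210, 18), (225, 17), (330, 30), (345, 35)]
handle [0.54508106 0.19356883 0.10700417] [0.54697291 0.19041741 0.10476034]
top 225 [(0, 37), (15, 40), (30, 40), (45, 39), (75, 33), (90, 35), (105, 29), (120, 23), (135, 21), (150, 21), (165, 43), (180, 44), (195, 44), (210, 21), (225, 22), (240, 21), (255, 21), (270, 22), (285, 21), (300, 22), (315, 25), (330, 29), (345, 36)]
handle [0.5461124  0.18379187 0.11537455] [0.54502902 0.18486907 0.10641658]
```

Emit:
send_rows --pt "3.8 1.5 0 0" --pt "7.6 3 0 0" --pt "11.4 4.5 0 0" --pt "15.2 6 0 0" --pt "18.5 7.2 0 0" --gripper 0.2

```text
clock: 8.95
position: [0.5352, 0.1836, 0.2278]
ee_rot: [0.982, 0.189, -0.001, -0.0]
force: [0.4, 0.1, 0.9]
width: 0.598
grasp_force: 0.0
```

Emit:
send_rows --pt "1.1 0.3 0 0" --pt "1.1 0.3 0 0" --pt "1.1 0.3 0 0" --pt "1.1 0.3 0 0"

```text
clock: 9.28
position: [0.5435, 0.1853, 0.2285]
ee_rot: [0.982, 0.189, -0.001, -0.0]
force: [-0.2, 0.5, -0.5]
width: 0.597
grasp_force: 0.0
```

Emit:
send_rows --pt "0.2 0.1 -3.5 0" --pt "0.2 0.1 -7 0" --pt "0.2 0.1 -10 0" --pt "0.2 0.1 -10.5 0" --pt "0.2 0.1 -10.5 0"

```text
clock: 9.7
position: [0.5441, 0.1861, 0.1224]
ee_rot: [0.982, 0.189, -0.003, -0.0]
force: [-0.2, 0.0, 0.7]
width: 0.601
grasp_force: 0.0
```

Emit:
send_rows --pt "0 0 -1.5 0" --pt "0 0 -3 0" --pt "0 0 -4 0" --pt "0 0 -4.2 0" --pt "0 0 -4.2 0"

```text
clock: 10.12
position: [0.5469, 0.1866, 0.0832]
ee_rot: [0.982, 0.189, 0.0, 0.0]
force: [-0.7, 0.2, 0.2]
width: 0.597
grasp_force: 0.0
```

Emit:
send_rows --pt "0 0 0 0" --pt "0 0 0 0" --pt "0 0 0 0" --pt "0 0 0 0" --pt "0 0 0 0" --gripper -1

```text
clock: 10.53
position: [0.5477, 0.1869, 0.0837]
ee_rot: [0.982, 0.189, 0.001, -0.0]
force: [-0.1, 1.5, 4.8]
width: 0.195
grasp_force: 58.7
```

```bash
python3 -c "
import numpy as np
for k in range(6):
  a=67.5+30*k; f=lambda t:np.array([6*np.cos(np.radians(t)),6*np.sin(np.radians(t))])
  print(a,[(f(a+6*i)-f(a)).round(2).tolist() for i in range(1,6)])"
```

```text
67.5 [[-0.59, 0.21], [-1.2, 0.36], [-1.83, 0.44], [-2.45, 0.45], [-3.08, 0.41]]
97.5 [[-0.62, -0.11], [-1.22, -0.29], [-1.8, -0.53], [-2.35, -0.83], [-2.87, -1.19]]
127.5 [[-0.48, -0.41], [-0.91, -0.86], [-1.29, -1.36], [-1.62, -1.9], [-1.89, -2.46]]
157.5 [[-0.21, -0.59], [-0.36, -1.2], [-0.44, -1.83], [-0.45, -2.45], [-0.41, -3.08]]
187.5 [[0.11, -0.62], [0.29, -1.22], [0.53, -1.8], [0.83, -2.35], [1.19, -2.87]]
217.5 [[0.41, -0.48], [0.86, -0.91], [1.36, -1.29], [1.9, -1.62], [2.46, -1.89]]
```

Emit:
send_rows --pt "-0.59 0.21 0 0" --pt "-1.2 0.36 0 0" --pt "-1.83 0.44 0 0" --pt "-2.45 0.45 0 0" --pt "-3.08 0.41 0 0"

```text
clock: 10.95
position: [0.5165, 0.1908, 0.0836]
ee_rot: [0.982, 0.189, 0.001, 0.0]
force: [1.2, -1.2, 7.0]
width: 0.194
grasp_force: 59.2
```

Emit:
send_rows --pt "-0.62 -0.11 0 0" --pt "-1.22 -0.29 0 0" --pt "-1.8 -0.53 0 0" --pt "-2.35 -0.83 0 0" --pt "-2.87 -1.19 0 0"

```text
clock: 11.37
position: [0.4882, 0.1789, 0.0836]
ee_rot: [0.982, 0.189, 0.002, 0.0]
force: [4.2, 1.0, 4.9]
width: 0.201
grasp_force: 59.0
```

Emit:
send_rows --pt "-0.48 -0.41 0 0" --pt "-0.91 -0.86 0 0" --pt "-1.29 -1.36 0 0" --pt "-1.62 -1.9 0 0" --pt "-1.89 -2.46 0 0"

```text
clock: 11.78
position: [0.47, 0.1556, 0.0837]
ee_rot: [0.982, 0.189, 0.004, -0.001]
force: [7.9, 10.8, 2.6]
width: 0.198
grasp_force: 58.8
```

Emit:
send_rows --pt "-0.21 -0.59 0 0" --pt "-0.36 -1.2 0 0" --pt "-0.44 -1.83 0 0" --pt "-0.45 -2.14 0 0" --pt "-0.45 -2.45 0 0"

```text
clock: 12.2
position: [0.4649, 0.1319, 0.0836]
ee_rot: [0.982, 0.189, 0.003, -0.002]
force: [3.8, 12.0, 5.9]
width: 0.197
grasp_force: 59.3
```

Emit:
send_rows --pt "0.02 -0.31 0 0" --pt "0.05 -0.63 0 0" --pt "0.05 -0.63 0 0"

```text
clock: 12.45
position: [0.4655, 0.1241, 0.0837]
ee_rot: [0.982, 0.189, 0.002, -0.0]
force: [3.3, 2.2, 7.3]
width: 0.198
grasp_force: 59.6
```

Emit:
send_rows --pt "0.06 -0.31 0 0" --pt "0.13 -0.61 0 0" --pt "0.13 -0.61 0 0"

```text
clock: 12.7
position: [0.4665, 0.1179, 0.0836]
ee_rot: [0.982, 0.189, 0.002, -0.001]
force: [1.8, 1.0, 8.5]
width: 0.191
grasp_force: 59.7
```

Emit:
send_rows --pt "0.08 -0.3 0 0" --pt "0.18 -0.6 0 0" --pt "0.29 -0.9 0 0" --pt "0.42 -1.18 0 0" --pt "0.42 -1.18 0 0"

```text
clock: 13.12
position: [0.4704, 0.1063, 0.0836]
ee_rot: [0.982, 0.189, 0.001, -0.001]
force: [1.6, 3.3, 8.8]
width: 0.2
grasp_force: 59.8
```

```bash
python3 - <<'E'
from h import *
s=arm.sense();print(s['force'],s['position'])
for n in('side','top'):
  c=arm.camera(n);P=cloud(c)
  d=P-np.array([.5233,.13,0]); r=np.hypot(d[...,0],d[...,1])
  s=(r<.045)&(P[...,2]>.036)&(P[...,2]<.058)
  ang=np.degrees(np.arctan2(d[s][:,1],d[s][:,0]))%360; rr=r[s]
  print(n,s.sum(),[(a,int(1000*rr[(ang>=a)&(ang<a+10)].max())) for a in range(0,360,10) if ((ang>=a)&(ang<a+10)).any()])
  if n=='side': cv2.imwrite('pics/cc.png',cv2.resize(c['color'][210:350,230:400,::-1],(728,600),interpolation=cv2.INTER_CUBIC))
E
```

```text
[1.6061967  3.31803034 8.80841382] [0.47043348 0.1063163  0.08361806]
side 422 [(0, 23), (10, 23), (20, 23), (30, 24), (40, 24), (50, 25), (60, 24), (70, 25), (80, 25), (90, 26), (100, 29), (110, 33), (120, 36), (130, 39), (140, 39), (150, 39), (160, 38), (170, 44), (180, 44), (190, 40), (200, 36), (210, 34), (220, 33), (340, 22), (350, 23)]
top 91 [(0, 22), (10, 22), (20, 20), (30, 21), (40, 18), (50, 20), (60, 22), (70, 20), (80, 23), (90, 22), (100, 27), (110, 29), (120, 29), (130, 25), (140, 21), (150, 18), (230, 19), (240, 28), (250, 25), (260, 22), (270, 21), (280, 21), (290, 21), (300, 21), (310, 22), (320, 22), (330, 21), (340, 19), (350, 22)]
```

View pics/cc.png

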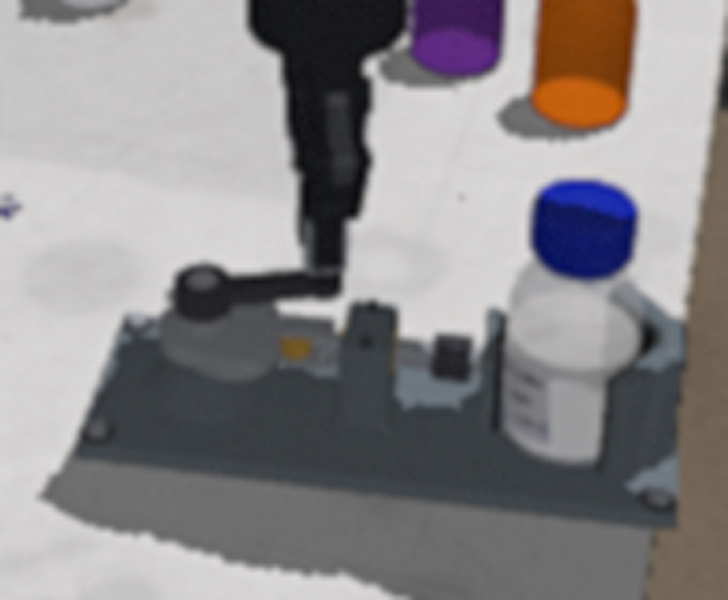

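Emit:
send_rows --pt "0 0 0 0" --pt "0 0 0 0" --pt "0 0 0 0" --pt "0 0 0 0" --gripper 0

```text
clock: 13.55
position: [0.4685, 0.1054, 0.0814]
ee_rot: [0.982, 0.189, -0.001, -0.0]
force: [0.2, 0.2, 0.5]
width: 0.499
grasp_force: 0.0
```

Emit:
send_rows --pt "0 0 1.5 0" --pt "0 0 4 0" --pt "0 0 7.5 0" --pt "0 0 11 0" --pt "0 0 14 0"

```text
clock: 13.97
position: [0.4693, 0.1054, 0.2238]
ee_rot: [0.982, 0.189, -0.0, 0.0]
force: [1.2, -0.3, -0.6]
width: 0.499
grasp_force: 0.0
```

Emit:
send_rows --pt "0 -4 0 0" --pt "0 -8 0 0" --pt "0 -12 0 0" --pt "0 -16 0 0" --pt "0 -16 0 0"

```text
clock: 14.38
position: [0.4692, -0.06, 0.2221]
ee_rot: [0.983, 0.186, -0.001, 0.001]
force: [-0.4, -0.0, 0.6]
width: 0.5
grasp_force: 0.0
```

```bash
python3 - <<'E'
from h import *
s=arm.sense();print(s['force'],s['position'],s['clock'])
for n in('side','top'):
  c=arm.camera(n);P=cloud(c)
  d=P-np.array([.5233,.13,0]); r=np.hypot(d[...,0],d[...,1])
  s=(r<.045)&(P[...,2]>.036)&(P[...,2]<.058)
  ang=np.degrees(np.arctan2(d[s][:,1],d[s][:,0]))%360; rr=r[s]
  print(n,s.sum(),[(a,int(1000*rr[(ang>=a)&(ang<a+10)].max())) for a in range(0,360,10) if ((ang>=a)&(ang<a+10)).any()])
  s=(r>.05)&(r<.075)&(P[...,2]>.09)&(P[...,2]<.13); print('handle',np.median(P[s],0),np.degrees(np.arctan2(*np.median(d[s],0)[[1,0]])))
  for k in('bottle','bottle_cap','jaw','bottle_seat'):
    for e in arm.landmark_of(c,k)[:6]:
      if e['at'][1]>0: print(k,round(e['p'],2),e['at'])
  if n=='side': cv2.imwrite('pics/fc.png',cv2.resize(c['color'][210:350,230:400,::-1],(728,600),interpolation=cv2.INTER_CUBIC))
E
```

```text
[-0.35203898 -0.01903723  0.61073641] [ 0.46920773 -0.05997252  0.22205512] 14.3833
side 417 [(0, 23), (10, 23), (20, 23), (30, 24), (40, 25), (50, 25), (60, 24), (70, 26), (80, 26), (90, 26), (100, 30), (110, 33), (120, 39), (130, 40), (140, 40), (150, 39), (160, 39), (170, 44), (180, 43), (190, 36), (200, 36), (210, 34), (220, 32), (230, 23), (340, 22), (350, 23)]
handle [0.46850099 0.11276474 0.10635745] -162.54071229145308
bottle 0.8 [0.3469, 0.1131, 0.0106]
bottle_cap 0.64 [0.3465, 0.1134, 0.1318]
jaw 0.51 [0.3752, 0.112, 0.0386]
bottle_seat 0.57 [0.343, 0.1113, 0.0076]
bottle_seat 0.18 [0.531, 0.1307, 0.0025]
top 169 [(0, 18), (10, 22), (20, 20), (30, 22), (40, 19), (50, 21), (60, 22), (70, 20), (80, 22), (90, 23), (100, 26), (110, 29), (120, 31), (130, 38), (140, 38), (150, 39), (160, 39), (170, 43), (180, 43), (210, 38), (220, 36), (230, 31), (240, 29), (250, 24), (260, 22), (270, 21), (280, 22), (290, 22), (300, 21), (310, 22), (320, 22), (330, 21), (340, 16), (350, 22)]
handle [0.46891295 0.10324307 0.11421453] -153.80408287783987
bottle 0.45 [0.3463, 0.1122, 0.0059]
bottle_cap 0.7 [0.3444, 0.1124, 0.1302]
jaw 0.6 [0.3741, 0.1164, 0.0405]
bottle_seat 0.95 [0.346, 0.1103, 0.0068]
```

View pics/fc.png

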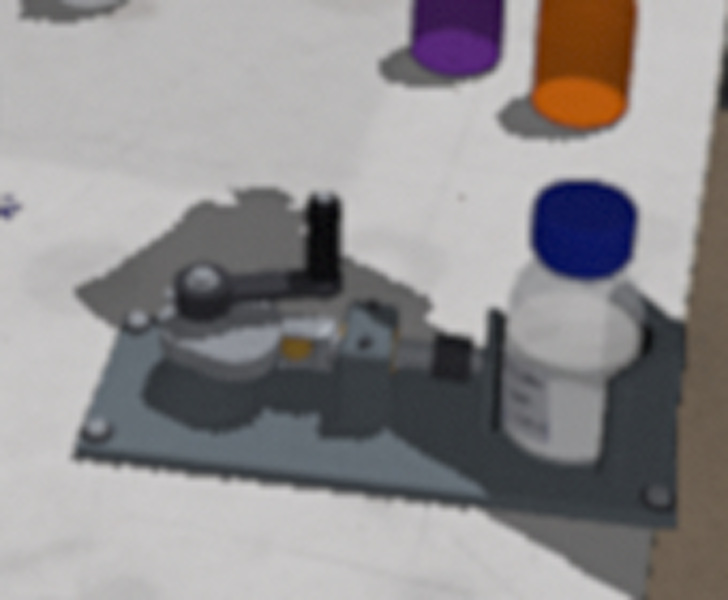

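```bash
python3 -c "
from plant import arm
print(arm.sign_off())"
```

```text
the job is handed in; nothing more can be done
None
```

The blue-capped bottle is clamped upright in the V jaw with the crank left on the cam's nose dwell (measured about 6° from its middle, ±20° allowed). After I let go and backed the arm away, the crank stayed put, and the job was handed in about 15 s into the 61 s limit.

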